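# Lock the cash box with its combination shackle lock

### The arm

A 6-joint arm with a two-finger parallel gripper is mounted at the origin on a cart in front of the work surface, level with it; the furniture and walls round the work are solid. World frame = base frame: x ahead of the robot, y to its left, z up, the work surface at z = 0. Lengths are in m, angles in rad, forces in N, time in s.
With the tool pointing down it reaches from about 0.35 to 0.85 m from the base axis. Payload 8.1 kg.
Tool frame: the origin (TCP) lies midway between the tips of the shut fingers; the grasp point (between the pads) lies 19 mm behind it; z points along the fingers, y is the line along which they close (so a half turn about z gives the same grasp; the last joint's range is limited). The gripper opens to 93 mm and grips with 3 to 60 N. Pads are 15 mm wide; open, the fingers measure 128 mm over their backs; the gripper's body (75 mm by 188 mm) begins 65 mm behind the grasp point.
Start: joints at [-1.421, 0.13, 1.488, -0, 1.523, -0.085], TCP at [0.14, -0.584, 0.219] pointing down, gripper open.
Joint ranges: [-2.96, 2.96], [-0.89, 2.26], [0.02, 2.5], [-1.34, 4.48], [0, 2.73], [-2.66, 2.66]. Speed limits (rad/s): [2.39, 2.39, 2.79, 3.14, 3.14, 3.14].

### API

Orientations are given as [roll, pitch, yaw] about the fixed x, y, z axes, in that order (R = Rz(yaw) Ry(pitch) Rx(roll)).
In Python, from rig import observe, optics, r gives the robot as it stands. The module is installed in compiled form; this text tells all that it offers.
- The arm moves only by the tool send_rows, never from a script. Its argument "commands" is text: rows parted by semicolons, each of 5 numbers parted by spaces: the shift along the tool's x, y, z in units of 25 mm (1.0 is 25 mm), then the turn about the tool's z in units of 8 degrees (1.0 is 8 degrees), then the finger opening in mm, from 0 to 93. A call has 1 to 20 rows; each row shifts and turns the commanded pose from where the row before left it, along the tool's axes as they then stand; what a row does not reach is not made up. A row lasts 1/10 s, in which the tool goes at most 50 mm and 8.59 degrees, less where a joint would pass 70% of its speed; a pose out of reach is approached as far as the arm can. A call is refused whole if a number of a shift passes 1 or a number of a turn 1, either way. A call with a gripper value outside its range is refused whole. The fingers move at their own pace and stop on an object; "squeeze" is the grip in N (left out, the last holds). Time passes only in rows, so rows that do not move let the fingers close. It gives the time, the measured TCP pose, the force, the opening and the grip force at its end, in the units of the state.
- observe(): the state, without advancing time (a new reading comes with each control period).
- optics.snapshot(name): name is "side" or "top" or "wrist"; returns a dict with "frame" (384x512x3 uint8, red, green, blue), "vertical_fov" (degrees; the focal length in pixels is half the picture's height over the tangent of half this angle, whatever the lens; pixels are square), "cx", "cy" (the principal point, pixels), "rvec" (rotation vector, rad) and "tvec" (3), from world to camera coordinates, as OpenCV has them; the wrist camera has in their place "tool_from_camera" (4x4, takes a point from camera to tool coordinates, whose origin is the TCP and whose axes are the flange's). Camera axes: x right, y down, z forward; pixel columns grow to the right and rows downward; lengths in m; the calibration is good to about 2 mm. A picture is of the moment at which its call begins: read the wrist's pose just before it. There is no depth.
- r.hand_in(): hands the job in; it is judged then, once.
The state is a dict: "t": time; "joints": joint angles; "joint_velocities": joint speeds; "joint_efforts": joint torques, N m; "position": TCP position; "tool_rot": TCP orientation; "ft_force": force on the tool from outside, world axes, zero at the start; "ft_torque": the same for the moment, N m; "width": finger opening in m; "finger_force": force on a finger pad.
Only numpy, scipy, OpenCV 4.12 (cv2) and the standard library are available. Lean on these libraries where they do the work, as an engineer would, in place of code of your own. Each camera call takes 0.05 s, during which the arm holds its last target. There are 200 camera calls.

### The job

Lock the cash box: roll the three thumbwheels on its lid to 6-4-8 (left to right as you face the box's front), press the open shackle fully home until it clicks and stays, then roll every wheel at least one number off the code so that nobody can open it. Do not shift or knock over the things standing on and beside the box.

Things in the scene. Friction and masses are not known exactly. Their poses are not given: they have to be found in the camera images.
- cash_box: dark blue steel cash box, fixed, 190 x 280 (x, y) x 75 mm high; origin: centre of its underside; x to its back, y to the left, front faces the robot. On the lid a dark lock case 64 x 112 mm, 34 mm high, centred at x -50, y +55 mm. A steel eye plate for the shackle's front leg stands 34 mm high on the lid at x -88 to -62, y -9 to -4 mm
- wheel_left_axle (a point): centre of the left thumbwheel, at x -50, y 85, z 99 mm of the box. White wheel, 14 mm wide, axle along the box's y, standing 10 mm out of the case; 40 mm diameter over ten round-topped grey ridges 3.2 mm thick, 31 mm between them. Black numerals between the ridges; the one on top, between red marks, counts. At rest ridges are 18 degrees either side of the top
- wheel_left (a joint): turn of the left wheel, rad: numeral k is on top at 0.6283 k (modulo 6.283). Grows as its top is pushed to the box's +x, away from the front; turns both ways without end. A spring roller holds it at each numeral: about 3 N at a ridge moves it; once past half way it snaps to the next numeral by itself. It may start half way between two numerals
- wheel_left_code (a point): point on the left wheel, 15.5 mm from its axle, on its code numeral 6; straight above the axle when 6 is set
- wheel_middle_axle (a point): centre of the middle thumbwheel, at x -50, y 55, z 99 mm of the box. White wheel, 14 mm wide, axle along the box's y, standing 10 mm out of the case; 40 mm diameter over ten round-topped grey ridges 3.2 mm thick, 31 mm between them. Black numerals between the ridges; the one on top, between red marks, counts. At rest ridges are 18 degrees either side of the top
- wheel_middle (a joint): turn of the middle wheel, rad: numeral k is on top at 0.6283 k (modulo 6.283). Grows as its top is pushed to the box's +x, away from the front; turns both ways without end. A spring roller holds it at each numeral: about 3 N at a ridge moves it; once past half way it snaps to the next numeral by itself. It may start half way between two numerals
- wheel_middle_code (a point): point on the middle wheel, 15.5 mm from its axle, on its code numeral 4; straight above the axle when 4 is set
- wheel_right_axle (a point): centre of the right thumbwheel, at x -50, y 25, z 99 mm of the box. White wheel, 14 mm wide, axle along the box's y, standing 10 mm out of the case; 40 mm diameter over ten round-topped grey ridges 3.2 mm thick, 31 mm between them. Black numerals between the ridges; the one on top, between red marks, counts. At rest ridges are 18 degrees either side of the top
- wheel_right (a joint): turn of the right wheel, rad: numeral k is on top at 0.6283 k (modulo 6.283). Grows as its top is pushed to the box's +x, away from the front; turns both ways without end. A spring roller holds it at each numeral: about 3 N at a ridge moves it; once past half way it snaps to the next numeral by itself. It may start half way between two numerals
- wheel_right_code (a point): point on the right wheel, 15.5 mm from its axle, on its code numeral 8; straight above the axle when 8 is set
- shackle (a joint): travel of the steel U shackle into the right-hand (-y) end of the lock case, m: 0 out (a 2 to 4 N spring holds it out), 0.020 home; pressed towards the box's +y. Unless all wheels stand at the code, fins inside stop it at about 0.007. A hidden spring pawl resists with about 12 N near 0.013, then clicks and keeps it home
- shackle_bow (a point): middle of the shackle's bow, on the bar's centre line: a round bar 9 mm thick, 49 mm long along the box's x between its two legs, 20 mm above the lid; it is pressed on the side that faces the box's -y
- knob_stamp: rubber stamp with a turned wooden knob, base 27 x 52 mm, 67 mm tall, standing on the lid beyond the shackle's bow; origin at the centre of its underside
- glue_stick: white and blue glue stick, 24 mm diameter, 88 mm tall, standing on the lid behind the lock; origin at the centre of its underside
- staple_carton: beige carton of staples, 34 x 60 x 19 mm, lying on the lid behind the lock; origin at the centre of its underside
- memory_stick: black memory stick, 17 x 56 x 9 mm, lying on the lid; origin at the centre of its underside
- stapler: black desk stapler, 38 x 144 x 46 mm, on the worktop left of the box; origin at the centre of its underside

How it is judged:
By the outcome, as a careful person would: the job done as asked, in the order asked, and still so for the second after the job is handed in, with the robot touching nothing.
It also fails if it takes over 69 s, if anything falls off the work surface, if the arm or the gripper's body presses on something with over 40 N, if the wrist force passes 120 N, or if a joint passes its speed limit or range.

## Working session

There is one attempt and no reset: what is moved stays moved. The work goes in short steps, Python scripts to look and compute and a tool call to move; the robot and the scene stay as the last step left them, time stands still between calls to the robot, and variables do not carry over. Pictures are saved under pics/ and viewed, at most 10 in all, crops included, and the job is handed in when it is done.

Besides the shell and the picture viewer there is one more tool, called after "Request:" as name(argument=value, ...), one argument or row to a line, values as JSON. send_rows: Moves the arm, as the interface text tells. Its arguments: {"type":"object","properties":{"commands":{"type":"string"},"squeeze":{"type":"number"}},"required":["commands"]}

```bash
mkdir -p pics
python3 - <<'E'
from rig import observe, optics, r
import cv2,numpy as np
print(observe())
a=[]
for n in("side","top","wrist"):
    s=optics.snapshot(n); cv2.imwrite(f"pics/{n}0.png",s["frame"][:,:,::-1]); np.save(n+"0.npy",s,allow_pickle=True)
    print({k:v for k,v in s.items() if k!="frame"})
    a.append(s["frame"][:,:,::-1])
E
```

```text
{'t': 0.0, 'joints': array([-1.42140998e+00,  1.31152745e-01,  1.48924850e+00,  1.82729412e-05,
        1.52300313e+00, -8.54422493e-02]), 'joint_velocities': array([ 0.00103509, -0.00022419,  0.00055303,  0.00144105,  0.00012221,
        0.00014326]), 'joint_efforts': array([-2.91551056e-03, -5.59858632e+01, -4.91755199e+01,  7.62489508e-02,
        3.51047341e-02, -1.87547307e-04]), 'position': array([ 0.13952622, -0.58297782,  0.21760938]), 'tool_rot': array([-3.13978910e+00, -1.72793254e-04,  2.34827551e-01]), 'ft_force': array([-0.13958125,  0.536803  , -0.24747078]), 'ft_torque': array([0.00045435, 0.05287808, 0.01626192]), 'finger_force': 0.0, 'width': 0.09278003997647408}
{'vertical_fov': 49.01475048562998, 'cx': 257.1885380312998, 'cy': 193.19069590729453, 'rvec': array([2.33482616, 0.05088389, 0.00884196]), 'tvec': array([-0.51493273,  0.07952125,  0.99577242])}
{'vertical_fov': 48.696084284363245, 'cx': 248.2806804605579, 'cy': 190.34288754856993, 'rvec': array([ 2.22871233, -1.96264433,  0.2164779 ]), 'tvec': array([0.02405808, 0.52992443, 0.8167247 ])}
{'vertical_fov': 64.95045383308702, 'cx': 255.65982866003984, 'cy': 191.44984434780093, 'tool_from_camera': array([[-1.21240902e-04, -9.55484940e-01, -2.95039853e-01,
         8.34908884e-02],
       [ 9.99999800e-01,  6.72040841e-05, -6.28570569e-04,
        -8.86881491e-04],
       [ 6.20417595e-04, -2.95039871e-01,  9.55484741e-01,
        -1.65581756e-01],
       [ 0.00000000e+00,  0.00000000e+00,  0.00000000e+00,
         1.00000000e+00]])}
```

View pics/top0.png

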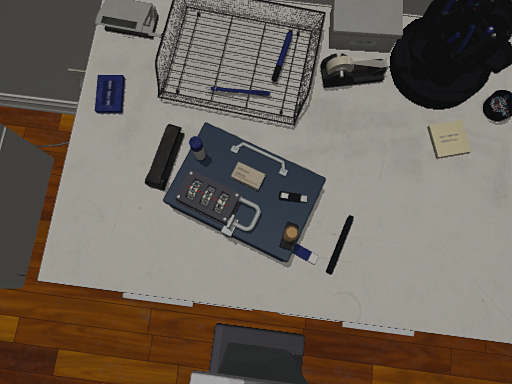

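View pics/side0.png

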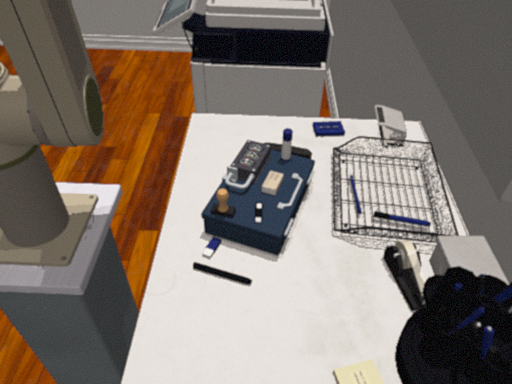

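The top view shows the box rotated, with lid corners near (205,123), (325,180), (290,262) and (164,198). The lock is at about (210,197), the shackle bow at about (257,215) and the stamp at (290,235). The side view shows the glue stick at the far left and the stamp at the near right.

```bash
cat > h.py <<'E'
import numpy as np,cv2
from scipy.spatial.transform import Rotation as R
def K(s):
    f=s["frame"].shape[0]/2/np.tan(np.radians(s["vertical_fov"])/2)
    return np.array([[f,0,s["cx"]],[0,f,s["cy"]],[0,0,1]])
def cam(s,st=None):
    "world_from_camera R, origin"
    if "rvec" in s:
        A=cv2.Rodrigues(np.array(s["rvec"]))[0]; return A.T,-A.T@np.array(s["tvec"])
    T=s["tool_from_camera"]; Q=R.from_euler("xyz",st["tool_rot"]).as_matrix()
    return Q@T[:3,:3],Q@T[:3,3]+st["position"]
def ray(s,px,z,st=None):
    A,o=cam(s,st); px=np.atleast_2d(px).astype(float)
    d=(A@np.linalg.inv(K(s))@np.c_[px,np.ones(len(px))].T).T
    return o+d*((z-o[2])/d[:,2])[:,None]
def proj(s,P,st=None):
    A,o=cam(s,st); c=(np.atleast_2d(P)-o)@A; q=c@K(s).T; return q[:,:2]/q[:,2:]
E
python3 - <<'E'
from h import *
for n in("top","side"):
    s=np.load(n+"0.npy",allow_pickle=True).item(); f=s["frame"].astype(int)
    r_,g,b=f[...,0],f[...,1],f[...,2]
    m=((b>r_+15)&(b<130)&(r_<70)).astype(np.uint8)
    if n=="side": continue
    m[:110]=0;m[280:]=0;m[:,:150]=0;m[:,345:]=0
    m=cv2.morphologyEx(m,cv2.MORPH_CLOSE,np.ones((9,9)))
    m=cv2.morphologyEx(m,cv2.MORPH_OPEN,np.ones((17,17)))
    c=max(cv2.findContours(m,0,1)[0],key=cv2.contourArea)
    P=ray(s,c[:,0,:],0.075)[:,:2]
    rc=cv2.minAreaRect((P*1000).astype(np.float32)); print(n,rc, cv2.boxPoints(rc))
    print(proj(s,np.c_[cv2.boxPoints(rc)/1000,[.075]*4]))
E
```

```text
top ((499.10308837890625, 36.65056610107422), (143.40589904785156, 188.66339111328125), 70.46051025390625) [[386.22235      0.62674713]
 [564.0208     -62.472942  ]
 [611.9838      72.674385  ]
 [434.18536    135.77408   ]]
[[285.37503933 261.96864905]
 [325.59826582 178.17024038]
 [262.47485194 147.84148991]
 [220.16976269 228.92294131]]
```

Run:
```python
from h import *
s=np.load("top0.npy",allow_pickle=True).item()
P=ray(s,[(205,123),(325,180),(290,262),(164,198)],0.075)
print(P.round(4), cam(s)[1])
for i in range(4): print(np.linalg.norm(P[i]-P[(i+1)%4]), np.degrees(np.arctan2(*(P[(i+1)%4]-P[i])[[1,0]])))
print(P.mean(0))
```

```text
[[ 0.6509  0.1987  0.075 ]
 [ 0.56   -0.0616  0.075 ]
 [ 0.3873 -0.0083  0.075 ]
 [ 0.4818  0.2568  0.075 ]] [0.33386248 0.06723766 0.91238855]
0.27568524195858846 -109.24524963008801
0.1807705080907573 162.85836619856497
0.2814291814908262 70.38086065312655
0.178814452650803 -18.957653641568196
[0.52001307 0.09638186 0.075     ]
```

Request:
send_rows(
  commands="0.5 -0.5 0 1 0;1 -1 0 1 0;1 -1 0 1 0;1 -1 0 1 0;0.5 -1 0 0.1 0;0 -1 0 0 0;0 -1 0 0 0;0 -1 0 0 0;0 -1 0 0 0;0 -1 0 0 0;0 -1 0 0 0;0 -1 0 0 0;0 -1 0 0 0;0 -1 0 0 0;0 -1 0 0 0;0 -1 0 0 0;0 -1 0 0 0;0 -1 0 0 0;0 -1 0 0 0;0 -1 0 0 0",
)

```text
t: 2.15
position: [0.3707, -0.1227, 0.2185]
tool_rot: [-3.142, 0.0, -0.338]
ft_force: [1.1, 0.0, -0.2]
width: 0.0004
finger_force: 0.0
```

Request:
send_rows(
  commands="0.2 -1 0 0 0;0.2 -1 0 0 0;0.2 -1 0 0 0;0 -1 0 0 0;0 -1 0 0 0;0 -1 0 0 0;0 -1 0 0 0;0 -1 0 0 0;0 -0.5 0 0 0;0 0 0 0 0;0 0 0 0 0",
)

```text
t: 3.25
position: [0.4549, 0.0712, 0.2184]
tool_rot: [3.141, 0.0, -0.337]
ft_force: [-0.9, -0.2, -0.0]
width: 0.0005
finger_force: 0.0
```

```bash
cat > snap.py <<'E'
import sys
from rig import observe, optics
from h import *
def snap(tag):
    st=observe(); s=optics.snapshot("wrist"); s["st"]={k:np.array(st[k]) for k in("position","tool_rot","t")}
    np.save(tag+".npy",s,allow_pickle=True); cv2.imwrite(f"pics/{tag}.png",s["frame"][:,:,::-1]); print(s["st"]); return s
if __name__=="__main__": snap(sys.argv[1])
E
python3 snap.py w1
```

```text
{'position': array([0.45490377, 0.0712179 , 0.21841795]), 'tool_rot': array([ 3.14085570e+00,  4.76462417e-04, -3.37164356e-01]), 't': array(3.25)}
```

View pics/w1.png

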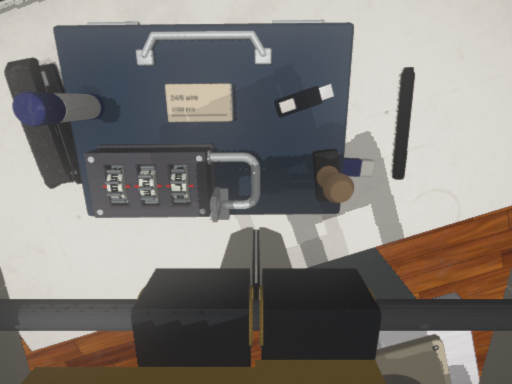

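The wrist view shows the lid with corners near (58,27), (352,25), (341,213) and (88,215). The wheels are at (115,184), (148,184) and (180,184). The bow is at (256,180) and the stamp base starts at about x=313.

Run:
```python
from h import *
s=np.load("w1.npy",allow_pickle=True).item(); st=s["st"]
P=ray(s,[(58,27),(352,25),(341,213)],0.075,st);print(P)
for i in range(2): d=P[i+1]-P[i];print(np.linalg.norm(d),np.degrees(np.arctan2(d[1],d[0])))
print("centre",(P[0]+P[2])/2)
print("case",C:=ray(s,[(89,149),(209,150),(211,215),(87,215)],0.109,st),C.mean(0))
print("wheels",ray(s,[(115,184),(148,184),(180,184)],0.115,st))
f=s["frame"][135:235,70:390]
cv2.imwrite("pics/w1c.png",cv2.resize(f,None,fx=2.5,fy=2.5,interpolation=cv2.INTER_CUBIC)[:,:,::-1])
```

```text
[[ 0.65234811  0.19554277  0.075     ]
 [ 0.56469551 -0.05934733  0.075     ]
 [ 0.38901415 -0.00341231  0.075     ]]
0.2695402305593432 -108.97726699189904
0.18437100444037952 162.33909456831003
centre [0.52068113 0.09606523 0.075     ]
case [[0.54202976 0.20357114 0.109     ]
 [0.5048667  0.10036935 0.109     ]
 [0.44495811 0.12240147 0.109     ]
 [0.48508308 0.23683051 0.109     ]] [0.49423441 0.16579312 0.109     ]
wheels [[0.50494438 0.1931629  0.115     ]
 [0.49482864 0.16431545 0.115     ]
 [0.4850196  0.13634262 0.115     ]]
```

View pics/w1c.png

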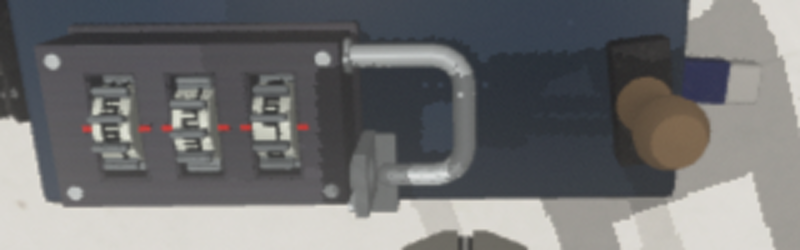

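The crop shows the left wheel between 5 and 6, the middle wheel at about 2 and the right wheel unclear. The bow's outer edge is at crop x=475 and the stamp base at 610, roughly 50 mm apart. I'll go closer to read the wheels.

Request:
send_rows(
  commands="-0.5 -1 0.3 0 0;0 -1 0.4 0 0;0 -1 0.4 0 0;0 -1 0.4 0 0;0 0 0.4 0 0;0 0 0.3 0 0;0 0 0 0 0;0 0 0 0 0",
)

```text
t: 4.1
position: [0.4765, 0.1691, 0.1638]
tool_rot: [3.141, -0.0, -0.339]
ft_force: [0.3, 0.1, 0.9]
width: 0.0005
finger_force: 0.0
```

Run:
```python
from snap import *
s=snap("w2"); st=s["st"]
th=-.333
c,n=np.cos(th),np.sin(th); L=np.array([.4945,.165])
u=proj(s,[[*(L+[c*a-n*b,n*a+c*b]),.115] for a in(-.035,.035) for b in(-.06,.06)],st); print(u)
x0,y0=np.maximum(u.min(0),0).astype(int); x1,y1=u.max(0).astype(int); print(x0,y0,x1,y1)
f=s["frame"][y0:y1,x0:x1]; k=min(790/(x1-x0),590/(y1-y0)); print(k)
cv2.imwrite("pics/w2c.png",cv2.resize(f,None,fx=k,fy=k,interpolation=cv2.INTER_CUBIC)[:,:,::-1])
```

```text
{'position': array([0.47646435, 0.16912521, 0.16379526]), 'tool_rot': array([ 3.14132289e+00, -3.67245709e-05, -3.39025153e-01]), 't': array(4.1)}
[[332.29290517 231.89117671]
 [177.73083393 232.72540857]
 [339.11059043 141.2685724 ]
 [169.58159041 142.30225868]]
169 141 339 232
4.647058823529412
```

View pics/w2c.png

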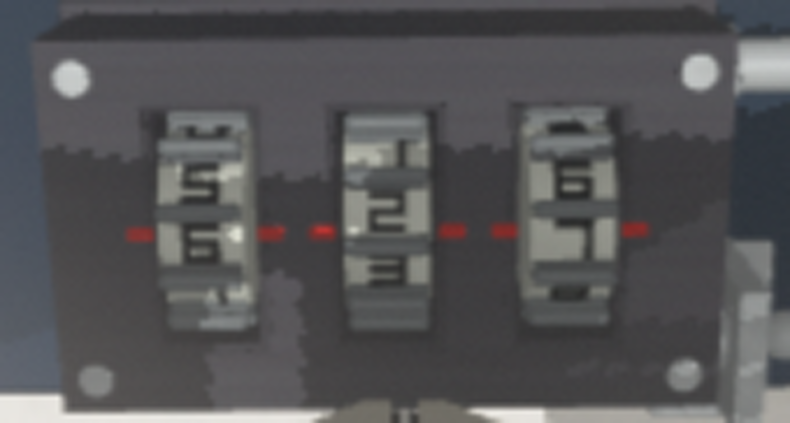

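Left is on 6 (crop 200,240). The middle is half way between 2 and 3, with a ridge at (387,243). Right is on 7 (560,237). The numerals rise toward the front, so the middle and right wheels both need pushing to +x.

Run:
```python
from h import *
for tag,fx,x0,y0,m in(("w2",4.647,169,141,[(140,235),(272,233),(320,231),(453,231),(505,231),(635,229)]),("w1",2.5,70,135,[(87,129),(145,128),(168,127),(223,127),(246,127),(303,127)])):
    s=np.load(tag+".npy",allow_pickle=True).item(); st=s["st"]
    p=(np.array(m)+.5)/fx-.5+[x0,y0]
    W=ray(s,p,.109,st); A=(W[::2]+W[1::2])/2; d=A[0]-A[2]
    print(tag,A.round(4).tolist(),"yaw",np.arctan2(-d[0],d[1]),"pitch",np.linalg.norm(d)/2)
    if tag=="w2":
        Q=R.from_euler("xyz",st["tool_rot"]).as_matrix(); print("in tool mm",((A-st["position"])@Q*1000).round(1).tolist())
# stamp/bow gap from w1 & top
s=np.load("w1.npy",allow_pickle=True).item(); st=s["st"]
g=lambda x,y:((x+.5)/2.5-.5+70,(y+.5)/2.5-.5+135)
B=ray(s,[g(475,90),g(474,150),g(466,165)],.095,st); S=ray(s,[g(610,42),g(615,165)],.080,st); th=-.339
ax=np.array([[np.cos(th),np.sin(th)],[-np.sin(th),np.cos(th)]])
c=A[1,:2]
print("bow edge box-frame rel middle wheel",(B[:,:2]-c)@ax.T, "stamp",(S[:,:2]-c)@ax.T)
s=np.load("top0.npy",allow_pickle=True).item()
print("top bow outer",(ray(s,[(261,209),(257,220)],.095)[:,:2]-c)@ax.T,"glue",(ray(s,[(198,152)],.1)[:,:2]-c)@ax.T)
```

```text
w2 [[0.502, 0.1962, 0.109], [0.4926, 0.168, 0.109], [0.4828, 0.1395, 0.109]] yaw -0.3274914492308661 pitch 0.02992393501228665
in tool mm [[15.1, -34.0, 54.8], [15.6, -4.3, 54.8], [15.8, 25.8, 54.8]]
w1 [[0.5021, 0.1964, 0.109], [0.4927, 0.1677, 0.109], [0.4827, 0.1394, 0.109]] yaw -0.32742531248974743 pitch 0.030109334915277283
bow edge box-frame rel middle wheel [[ 0.01126866 -0.10614987]
 [-0.01348392 -0.10588792]
 [-0.01986998 -0.10268195]] stamp [[ 0.02776593 -0.16096346]
 [-0.02491501 -0.1661832 ]]
top bow outer [[ 0.02429292 -0.10513318]
 [ 0.00135801 -0.10780161]] glue [[0.07056147 0.05860146]]
```

Request:
send_rows(
  commands="-0.28 -0.17 0.4 -0.08 0;0 0 0.5 0 0;0 0 0.5 0 0;0 0 0.3 0 0;0 0 0.17 0 0;0 0 0 0 0;0 0 0 0 0",
)

```text
t: 4.85
position: [0.4715, 0.1766, 0.1171]
tool_rot: [-3.142, -0.0, -0.327]
ft_force: [-0.4, 0.2, 0.3]
width: 0.0003
finger_force: 0.0
```

Request:
send_rows(
  commands="0.2 0 0 0 0;0.1 0 0 0 0;0.1 0 0 0 0;0.1 0 0 0 0;0.1 0 0 0 0;0 0 0 0 0",
)

```text
t: 5.45
position: [0.4865, 0.1715, 0.1178]
tool_rot: [-3.141, -0.001, -0.327]
ft_force: [-0.8, -0.8, 4.1]
width: 0.0005
finger_force: 2.2
```

Request:
send_rows(
  commands="0.08 0 0 0 0;0 0 0 0 0;0 0 -0.5 0 0;0 0 -0.5 0 0;-0.4 0 -0.6 0 0;0 0 0 0 0;0 0 0 0 0",
)

```text
t: 6.15
position: [0.4786, 0.1745, 0.1577]
tool_rot: [-3.141, -0.002, -0.326]
ft_force: [-0.7, -0.3, 1.2]
width: 0.0002
finger_force: 0.0
```

```bash
cat >> h.py <<'E'
AX=np.array([[.502,.1963,.109],[.4927,.1678,.109],[.4828,.1394,.109]])
def crops(s,st):
    "rectified patch of plane z=.117 round each wheel top, box axes; red line at centre row"
    th=-.3275; ex=np.array([np.cos(th),np.sin(th),0]); ey=np.array([-np.sin(th),np.cos(th),0]); o=[]
    for A in AX:
        A=A+[0,0,.008]
        q=np.array([A+.02*ex+.012*ey,A+.02*ex-.012*ey,A-.02*ex-.012*ey,A-.02*ex+.012*ey])
        H=cv2.getPerspectiveTransform(proj(s,q,st).astype(np.float32),np.float32([[0,0],[239,0],[239,399],[0,399]]))
        w=cv2.warpPerspective(s["frame"],H,(240,400),flags=cv2.INTER_CUBIC); cv2.line(w,(0,200),(20,200),(255,0,0),2); o.append(w)
    return np.hstack(o)
E
python3 - <<'E'
from snap import *
import h
s=snap("w3"); s2=np.load("w2.npy",allow_pickle=True).item()
cv2.imwrite("pics/w3c.png",cv2.resize(np.vstack([h.crops(s2,s2["st"])[60:340],h.crops(s,s["st"])[60:340]]),None,fx=1,fy=1)[:,:,::-1])
E
```

```text
{'position': array([0.47864433, 0.17446195, 0.15770006]), 'tool_rot': array([-3.14057410e+00, -1.72736964e-03, -3.26139841e-01]), 't': array(6.15)}
```

View pics/w3c.png

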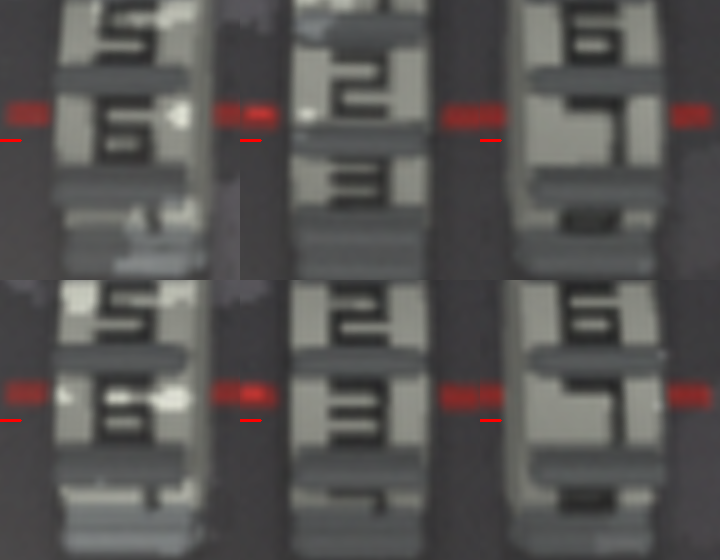

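The lower row shows the middle wheel has snapped to 3, with ridges evenly spaced about the line. Left is still 6 and right still 7. Next is the middle wheel to 4.

Request:
send_rows(
  commands="-0.28 0.07 0.5 0 0;0 0 0.5 0 0;0 0 0.5 0 0;0 0 0.15 0 0;0 0 0 0 0;0.2 0 0 0 0;0.1 0 0 0 0;0.1 0 0 0 0;0.1 0 0 0 0;0.1 0 0 0 0;0.1 0 0 0 0;0.05 0 0 0 0;0 0 0 0 0",
)

```text
t: 7.5
position: [0.4902, 0.1688, 0.1183]
tool_rot: [-3.14, -0.003, -0.327]
ft_force: [-5.9, -2.3, 16.0]
width: 0.0007
finger_force: 8.0
```

Request:
send_rows(
  commands="0 0 -0.5 0 0;0 0 -0.5 0 0;-0.4 0.6 -0.4 0 0;-0.4 0.6 0 0 0;0 0 0 0 0;0 0 0 0 0",
)

```text
t: 8.1
position: [0.4605, 0.147, 0.1513]
tool_rot: [-3.141, -0.001, -0.327]
ft_force: [0.7, 0.2, -0.1]
width: 0.0006
finger_force: 0.0
```

Run:
```python
from snap import *
import h
s=snap("w4"); cv2.imwrite("pics/w4c.png",h.crops(s,s["st"])[60:340,:,::-1])
Q=R.from_euler("xyz",s["st"]["tool_rot"]).as_matrix(); print(((AX-s["st"]["position"])@Q*1000).round(1))
```

```text
{'position': array([0.46053069, 0.14701863, 0.15127085]), 'tool_rot': array([-3.14074063e+00, -1.19746101e-03, -3.26995174e-01]), 't': array(8.1)}
[[ 23.4 -60.   42.3]
 [ 23.7 -30.   42.3]
 [ 23.5   0.1  42.3]]
```

View pics/w4c.png

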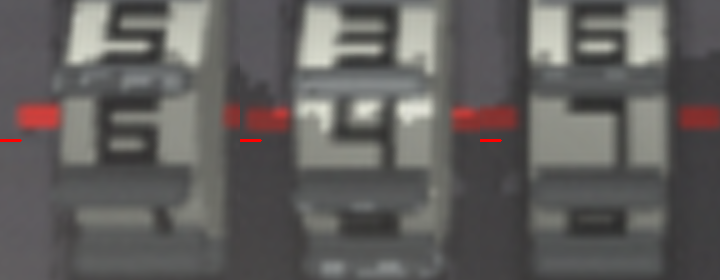

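The wheels read 6-4-7. Now the right wheel gets one step.

Request:
send_rows(
  commands="0 0 0.5 0 0;0 0 0.5 0 0;0 0 0.39 0 0;0 0 0 0 0;0.2 0 0 0 0;0.1 0 0 0 0;0.1 0 0 0 0;0.1 0 0 0 0;0.1 0 0 0 0;0.1 0 0 0 0;0.05 0 0 0 0;0 0 0 0 0;0 0 -0.5 0 0;0 0 -0.5 0 0;-0.3 0 -0.8 0 0;0 0 0 0 0;0 0 0 0 0",
)

```text
t: 9.85
position: [0.4714, 0.1433, 0.1616]
tool_rot: [-3.141, -0.002, -0.326]
ft_force: [-0.4, 0.4, -0.3]
width: 0.0006
finger_force: 0.0
```

Run:
```python
from snap import *
import h
s=snap("w5"); cv2.imwrite("pics/w5c.png",h.crops(s,s["st"])[60:340,:,::-1])
Q=R.from_euler("xyz",s["st"]["tool_rot"]).as_matrix(); print(((AX-s["st"]["position"])@Q*1000).round(1))
```

```text
{'position': array([0.47141949, 0.14333791, 0.161568  ]), 'tool_rot': array([-3.14062728e+00, -1.97085625e-03, -3.26322926e-01]), 't': array(9.85)}
[[ 11.9 -59.9  52.6]
 [ 12.2 -29.9  52.6]
 [ 11.9   0.1  52.6]]
```

View pics/w5c.png

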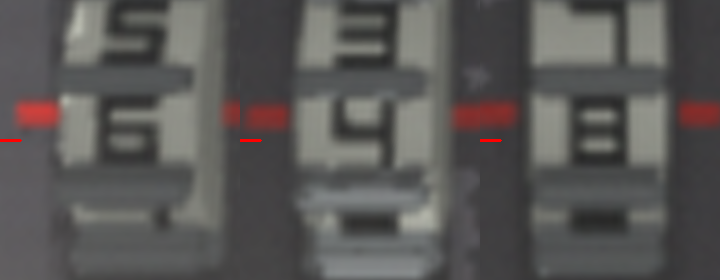

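It reads 6-4-8. Moving to the far side of the bow and coming down between it and the stamp.

Request:
send_rows(
  commands="0.12 0.5 0 0 0;0.12 1 0 0 0;0.12 1 0 0 0;0.12 1 0 0 0;0 0.5 0 0 0;0 0.06 0 0 0;0 0 0 0 0;0 0 0.6 0 0;0 0 0.6 0 0;0 0 0.6 0 0;0 0 0.6 0 0;0 0 0.4 0 0;0 0 0.1 0 0;0 0 0 0 0;0 0 0 0 0",
)

```text
t: 11.4
position: [0.4499, 0.0435, 0.0889]
tool_rot: [-3.141, -0.001, -0.326]
ft_force: [0.2, 0.5, 0.0]
width: 0.0004
finger_force: 0.0
```

Run:
```python
from snap import *
s=snap("w6"); t=optics.snapshot("side"); 
a=s["frame"][40:290,100:500]; b=cv2.resize(t["frame"][130:255,190:330],None,fx=2.6,fy=2)
cv2.imwrite("pics/w6c.png",np.hstack([a,b])[:,:,::-1])
Q=R.from_euler("xyz",s["st"]["tool_rot"]).as_matrix(); print(((AX-s["st"]["position"])@Q*1000).round(1))
```

```text
{'position': array([0.44992635, 0.0434721 , 0.08893485]), 'tool_rot': array([-3.14130443e+00, -8.39820370e-04, -3.26167163e-01]), 't': array(11.4)}
[[   0.4 -161.5  -20. ]
 [   0.7 -131.5  -20. ]
 [   0.4 -101.4  -20. ]]
```

View pics/w6c.png

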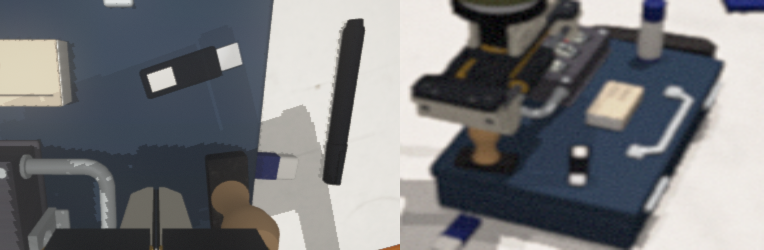

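The fingers stand clear between the bow and the stamp, and the stamp has not moved. Now I press toward +y in small steps.

Request:
send_rows(
  commands="0 -0.2 0 0 0;0 -0.2 0 0 0;0 -0.15 0 0 0;0 -0.15 0 0 0;0 -0.1 0 0 0;0 0 0 0 0",
)

```text
t: 12.1
position: [0.4563, 0.0625, 0.0887]
tool_rot: [-3.141, -0.001, -0.326]
ft_force: [0.5, -3.2, 2.9]
width: 0.0008
finger_force: 2.2
```

Request:
send_rows(
  commands="0 -0.1 0 0 0;0 -0.1 0 0 0;0 -0.1 0 0 0;0 -0.1 0 0 0;0 0 0 0 0",
)

```text
t: 12.6
position: [0.4594, 0.0718, 0.0886]
tool_rot: [-3.141, -0.001, -0.327]
ft_force: [0.7, -1.8, 2.9]
width: 0.0007
finger_force: 1.9
```

Request:
send_rows(
  commands="0 -0.1 0 0 0;0 -0.1 0 0 0;0 0 0 0 0",
)

```text
t: 12.9
position: [0.4598, 0.0728, 0.0884]
tool_rot: [3.134, 0.0, -0.327]
ft_force: [-7.0, -22.2, 10.4]
width: 0.0
finger_force: 12.0
```

Request:
send_rows(
  commands="0 -0.05 0 0 0;0 0 0 0 0",
)

```text
t: 13.1
position: [0.4598, 0.073, 0.0883]
tool_rot: [3.132, 0.001, -0.327]
ft_force: [-8.8, -27.0, 12.3]
width: 0.0004
finger_force: 14.5
```

Request:
send_rows(
  commands="0 0.3 0 0 0;0 0.4 0 0 0;0 0.2 0 0 0;0 0 -0.5 0 0;0 0 -0.8 0 0;0 0 -0.8 0 0;0 0 -0.8 0 0;0 -1 0 0 0;0 -1 0 0 0;0 -0.5 0 0 0;0 0 0 0 0;0 0 0 0 0",
)

```text
t: 14.3
position: [0.4736, 0.1153, 0.1608]
tool_rot: [3.141, 0.001, -0.326]
ft_force: [0.1, -0.2, -0.4]
width: 0.0004
finger_force: 0.0
```

Run:
```python
from snap import *
import h
s=snap("w7"); st=s["st"]
Q=R.from_euler("xyz",st["tool_rot"]).as_matrix(); print(((AX-st["position"])@Q*1000).round(1))
a=h.crops(s,st)[60:340]; b=cv2.resize(s["frame"][90:280,100:420],(720,310))
cv2.imwrite("pics/w7c.png",np.vstack([a,b])[:590,:,::-1])
```

```text
{'position': array([0.47355722, 0.1153336 , 0.16081854]), 'tool_rot': array([ 3.14097974e+00,  5.57084354e-04, -3.25510138e-01]), 't': array(14.3)}
[[  1.1 -85.8  51.8]
 [  1.4 -55.9  51.8]
 [  1.1 -25.8  51.8]]
```

View pics/w7c.png

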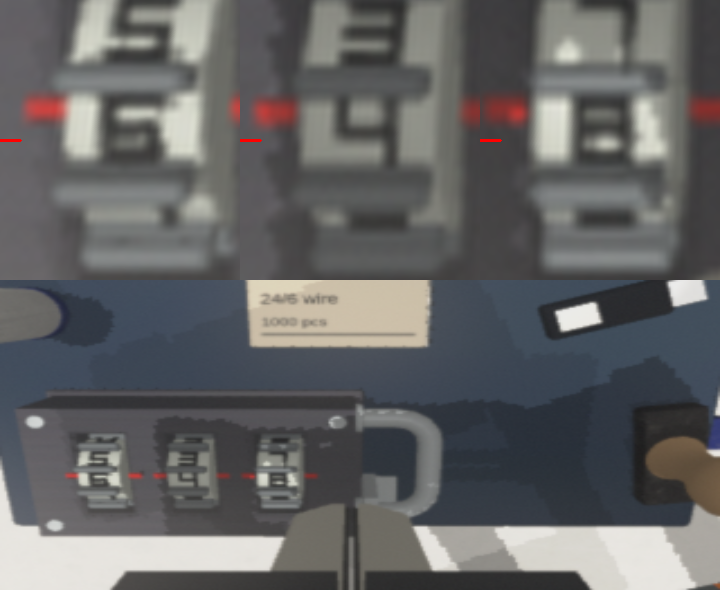

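The pictures show 6-4-8 still set, the bow pulled in close to the case (outer edge at crop x=441), and the stamp and carton undisturbed. That was my tenth picture, so from here I work from numbers only.

Run:
```python
from h import *
th=-.3275; ax=np.array([[np.cos(th),np.sin(th)],[-np.sin(th),np.cos(th)]])
s=np.load("w7.npy",allow_pickle=True).item()
g=lambda x,y:(100+x*320/720,90+(y-280)*190/310)
print((ray(s,[g(441,450),g(441,480)],.095,s["st"])[:,:2]-AX[1,:2])@ax.T)
s=np.load("w1.npy",allow_pickle=True).item()
g=lambda x,y:((x+.5)/2.5-.5+70,(y+.5)/2.5-.5+135)
print((ray(s,[g(475,90),g(474,150)],.095,s["st"])[:,:2]-AX[1,:2])@ax.T)
```

```text
[[ 0.00780229 -0.08695878]
 [-0.00803886 -0.08761535]]
[[ 0.01003247 -0.10637997]
 [-0.01471546 -0.10583339]]
```

The bow moved in 19 mm and stays there untouched, so the shackle is locked. Now I scramble the wheels, right wheel first.

Request:
send_rows(
  commands="-0.44 -0.5 0 0 0;-0.44 -0.53 0 0 0;0 0 0.6 0 0;0 0 0.6 0 0;0 0 0.57 0 0;0 0 0 0 0;0.2 0 0 0 0;0.1 0 0 0 0;0.1 0 0 0 0;0.1 0 0 0 0;0.1 0 0 0 0;0.1 0 0 0 0;0.05 0 0 0 0;0 0 0 0 0;0 0 -0.5 0 0;0 0 -0.5 0 0;-0.4 -0.6 -0.3 0 0;-0.4 -0.6 0 0 0;0 0 0 0 0;0 0 0 0 0",
)

```text
t: 16.35
position: [0.4701, 0.1758, 0.1499]
tool_rot: [-3.141, -0.001, -0.325]
ft_force: [0.4, 0.1, 0.1]
width: 0.0008
finger_force: 0.0
```

```bash
cat > chk.py <<'E'
from snap import *
import h
s=snap(sys.argv[1]); st=s["st"]
Q=R.from_euler("xyz",st["tool_rot"]).as_matrix(); print(((AX-st["position"])@Q*1000).round(1).tolist())
# compare the top numeral patch of each wheel to earlier frames' patches (best NCC over small shifts)
known={"w3":"637","w4":"647","w5":"648","w7":"648","w1":"6?7"}
c=h.crops(s,st)
for i in range(3):
    t=c[150:250,240*i+70:240*i+180]
    for k,v in known.items():
        o=np.load(k+".npy",allow_pickle=True).item(); p=h.crops(o,o["st"])[:,240*i:240*i+240]
        m=cv2.matchTemplate(p,t,cv2.TM_CCOEFF_NORMED); j=np.unravel_index(m.argmax(),m.shape)
        print("wheel",i,k,v[i],"ncc",m.max().round(2),"row shift",j[0]-150,"ncc at same",m[140:161].max().round(2))
E
python3 chk.py w8
```

```text
{'position': array([0.47010345, 0.17582608, 0.14985758]), 'tool_rot': array([-3.14135589e+00, -1.00447652e-03, -3.25392095e-01]), 't': array(16.35)}
[[23.6, -29.6, 40.9], [23.9, 0.4, 40.9], [23.6, 30.5, 40.9]]
wheel 0 w3 6 ncc 0.84 row shift -97 ncc at same 0.8
wheel 0 w4 6 ncc 0.83 row shift 1 ncc at same 0.83
wheel 0 w5 6 ncc 0.85 row shift 0 ncc at same 0.85
wheel 0 w7 6 ncc 0.85 row shift -2 ncc at same 0.85
wheel 0 w1 6 ncc 0.8 row shift 0 ncc at same 0.8
wheel 1 w3 3 ncc 0.69 row shift -2 ncc at same 0.69
wheel 1 w4 4 ncc 0.85 row shift -1 ncc at same 0.85
wheel 1 w5 4 ncc 0.94 row shift -2 ncc at same 0.94
wheel 1 w7 4 ncc 0.97 row shift -1 ncc at same 0.97
wheel 1 w1 ? ncc 0.62 row shift -48 ncc at same 0.16
wheel 2 w3 7 ncc 0.89 row shift -98 ncc at same 0.72
wheel 2 w4 7 ncc 0.9 row shift -97 ncc at same 0.7
wheel 2 w5 8 ncc 0.96 row shift -1 ncc at same 0.96
wheel 2 w7 8 ncc 0.9 row shift -2 ncc at same 0.9
wheel 2 w1 7 ncc 0.83 row shift -98 ncc at same 0.7
```

```bash
cat >> chk.py <<'E'
print("above/below patches vs references")
ref={k:np.load(k+".npy",allow_pickle=True).item() for k in("w5","w7")}
for i in range(3):
    for nm,a in(("above",75),("top",165),("below",252)):
        t=c[a:a+50,240*i+85:240*i+165]; out=[]
        for k,o in ref.items():
            p=h.crops(o,o["st"])[:,240*i+75:240*i+175]; m=cv2.matchTemplate(p,t,cv2.TM_CCOEFF_NORMED).max(1)
            out.append((k,[(int(r0),round(float(m[max(r0-8,0):r0+9].max()),2)) for r0 in(75,165,252)]))
        print(i,nm,out)
E
cp chk.py c2.py; sed -i 's/^s=snap.*/s=np.load(sys.argv[1]+".npy",allow_pickle=True).item(); st=s["st"]/' c2.py; python3 c2.py w8 | tail -9
```

```text
0 above [('w5', [(75, 0.93), (165, 0.83), (252, 0.53)]), ('w7', [(75, 0.91), (165, 0.77), (252, 0.25)])]
0 top [('w5', [(75, 0.55), (165, 0.82), (252, 0.3)]), ('w7', [(75, 0.3), (165, 0.85), (252, 0.33)])]
0 below [('w5', [(75, 0.48), (165, 0.3), (252, 0.87)]), ('w7', [(75, 0.59), (165, 0.24), (252, 0.64)])]
1 above [('w5', [(75, 0.92), (165, 0.52), (252, 0.36)]), ('w7', [(75, 0.78), (165, 0.57), (252, 0.28)])]
1 top [('w5', [(75, 0.6), (165, 0.96), (252, 0.58)]), ('w7', [(75, 0.31), (165, 0.97), (252, 0.43)])]
1 below [('w5', [(75, 0.45), (165, 0.67), (252, 0.97)]), ('w7', [(75, 0.47), (165, 0.56), (252, 0.68)])]
2 above [('w5', [(75, 0.54), (165, 0.9), (252, 0.54)]), ('w7', [(75, 0.11), (165, 0.81), (252, 0.4)])]
2 top [('w5', [(75, 0.59), (165, 0.93), (252, 0.47)]), ('w7', [(75, 0.44), (165, 0.84), (252, 0.35)])]
2 below [('w5', [(75, 0.37), (165, 0.63), (252, 0.75)]), ('w7', [(75, -0.02), (165, 0.49), (252, 0.62)])]
```

Above the line the right wheel now shows 8 and no longer 7, so it stands at 9. Middle next, then move over to left.

Request:
send_rows(
  commands="0 0 0.5 0 0;0 0 0.5 0 0;0 0 0.34 0 0;0 0 0 0 0;0.2 0 0 0 0;0.1 0 0 0 0;0.1 0 0 0 0;0.1 0 0 0 0;0.1 0 0 0 0;0.1 0 0 0 0;0.06 0 0 0 0;0 0 0 0 0;0 0 -0.5 0 0;0 0 -0.5 0 0;-0.4 -0.6 -0.35 0 0;-0.4 -0.6 0 0 0;0 0 0 0 0;0 0 0 0 0",
)

```text
t: 18.2
position: [0.4787, 0.2045, 0.1499]
tool_rot: [-3.142, -0.001, -0.325]
ft_force: [-0.2, -0.0, -0.1]
width: 0.0002
finger_force: 0.0
```

```bash
python3 chk.py w9 | grep -v wheel
```

```text
{'position': array([0.47871888, 0.20451235, 0.14989506]), 'tool_rot': array([-3.14150909e+00, -8.42886483e-04, -3.25446090e-01]), 't': array(18.2)}
[[24.7, 0.3, 40.9], [25.0, 30.3, 40.9], [24.7, 60.4, 40.9]]
above/below patches vs references
0 above [('w5', [(75, 0.73), (165, 0.85), (252, 0.28)]), ('w7', [(75, 0.5), (165, 0.78), (252, 0.21)])]
0 top [('w5', [(75, 0.51), (165, 0.96), (252, -0.05)]), ('w7', [(75, 0.04), (165, 0.8), (252, 0.21)])]
0 below [('w5', [(75, 0.55), (165, 0.32), (252, 0.57)]), ('w7', [(75, 0.5), (165, 0.23), (252, 0.25)])]
1 above [('w5', [(75, 0.57), (165, 0.86), (252, 0.56)]), ('w7', [(75, 0.21), (165, 0.7), (252, 0.15)])]
1 top [('w5', [(75, 0.78), (165, 0.66), (252, 0.43)]), ('w7', [(75, 0.24), (165, 0.66), (252, 0.13)])]
1 below [('w5', [(75, 0.32), (165, 0.64), (252, 0.81)]), ('w7', [(75, 0.17), (165, 0.42), (252, 0.26)])]
2 above [('w5', [(75, 0.34), (165, 0.73), (252, 0.41)]), ('w7', [(75, 0.04), (165, 0.54), (252, 0.37)])]
2 top [('w5', [(75, 0.65), (165, 0.95), (252, 0.55)]), ('w7', [(75, 0.26), (165, 0.86), (252, 0.35)])]
2 below [('w5', [(75, 0.23), (165, 0.25), (252, 0.67)]), ('w7', [(75, -0.04), (165, 0.16), (252, 0.47)])]
```

Middle has moved on (4 now sits above the line). Left next, starting 1 mm further back.

Request:
send_rows(
  commands="0 0 0.5 0 0;0 0 0.5 0 0;0 0 0.34 0 0;0 0 0 0 0;0.2 0 0 0 0;0.1 0 0 0 0;0.1 0 0 0 0;0.1 0 0 0 0;0.1 0 0 0 0;0.1 0 0 0 0;0.1 0 0 0 0;0 0 0 0 0;0 0 -0.5 0 0;0 0 -0.5 0 0;-0.4 0.6 -0.5 0 0;0 0.6 0 0 0;0 0 0 0 0;0 0 0 0 0",
)

```text
t: 20.05
position: [0.4784, 0.1725, 0.1531]
tool_rot: [-3.141, 0.0, -0.328]
ft_force: [0.3, -0.3, 0.0]
width: 0.0006
finger_force: 0.0
```

```bash
python3 chk.py w10 | grep -v wheel
python3 - <<'E'
from h import *
from rig import optics
# movement of things: top view difference outside the arm
a=np.load("top0.npy",allow_pickle=True).item()["frame"]
s=np.load("w10.npy",allow_pickle=True).item(); o=np.load("w5.npy",allow_pickle=True).item()
th=-.3275; ex=np.array([np.cos(th),np.sin(th),0]); ey=np.array([-np.sin(th),np.cos(th),0])
def rect(s,z=.09):
    A=np.array([*AX[1,:2],z]); q=np.float32(proj(s,[A+.13*ex+.09*ey,A+.13*ex-.2*ey,A+.03*ex-.2*ey,A+.03*ex+.09*ey],s["st"]))
    return cv2.warpPerspective(s["frame"],cv2.getPerspectiveTransform(q,np.float32([[0,0],[579,0],[579,199],[0,199]])),(580,200))
for tag in("w1","w5","w7","w10"):
    f=rect(np.load(tag+".npy",allow_pickle=True).item(),.094).astype(int)
    m=((f[...,0]>150)&(f[...,0]>f[...,2]+15)&(f[...,1]>120)).astype(np.uint8); n,_,S,C=cv2.connectedComponentsWithStats(m); i=1+S[1:,4].argmax(); print(tag,"carton",S[i],C[i].round(1))
s=np.load("w7.npy",allow_pickle=True).item();
E
```

```text
{'position': array([0.47836401, 0.17250242, 0.15306484]), 'tool_rot': array([-3.14141626e+00,  1.43333280e-05, -3.27610366e-01]), 't': array(20.05)}
[[14.7, -30.1, 44.1], [15.1, -0.2, 44.1], [14.9, 29.9, 44.1]]
above/below patches vs references
0 above [('w5', [(75, 0.86), (165, 0.93), (252, 0.25)]), ('w7', [(75, 0.77), (165, 0.87), (252, 0.09)])]
0 top [('w5', [(75, 0.45), (165, 0.45), (252, 0.53)]), ('w7', [(75, 0.35), (165, 0.39), (252, 0.18)])]
0 below [('w5', [(75, 0.51), (165, 0.48), (252, 0.18)]), ('w7', [(75, 0.33), (165, 0.59), (252, -0.09)])]
1 above [('w5', [(75, 0.65), (165, 0.97), (252, 0.55)]), ('w7', [(75, 0.45), (165, 0.98), (252, 0.42)])]
1 top [('w5', [(75, 0.84), (165, 0.62), (252, 0.43)]), ('w7', [(75, 0.49), (165, 0.66), (252, 0.27)])]
1 below [('w5', [(75, 0.35), (165, 0.7), (252, 0.98)]), ('w7', [(75, 0.3), (165, 0.6), (252, 0.67)])]
2 above [('w5', [(75, 0.5), (165, 0.96), (252, 0.54)]), ('w7', [(75, 0.11), (165, 0.89), (252, 0.4)])]
2 top [('w5', [(75, 0.55), (165, 0.95), (252, 0.53)]), ('w7', [(75, 0.34), (165, 0.86), (252, 0.4)])]
2 below [('w5', [(75, 0.21), (165, 0.66), (252, 0.9)]), ('w7', [(75, -0.1), (165, 0.62), (252, 0.72)])]
w1 carton [ 221   77  119   67 7619] [280.1 109.6]
w5 carton [ 221   77  118   67 7527] [279.7 110.1]
w7 carton [ 221   77  119   66 7636] [280.  109.4]
w10 carton [ 220   77  119   67 7749] [279.5 110.2]
```

Request:
send_rows(
  commands="0 0.5 -0.5 0 0;0 1 -0.8 0 0;0 0.5 -0.8 0 0;0 0 0 0 0;0 0 0 0 0",
)

```text
t: 20.6
position: [0.4626, 0.1259, 0.2055]
tool_rot: [-3.141, -0.0, -0.327]
ft_force: [0.3, 0.3, -0.0]
width: 0.0006
finger_force: 0.0
```

```bash
python3 chk.py w11 | grep -v wheel | tail -9
python3 - <<'E'
from h import *
L=lambda k:np.load(k+".npy",allow_pickle=True).item()
s=L("w10"); a=crops(s,s["st"])[170:225,85:165]; o=L("w4"); m=cv2.matchTemplate(crops(o,o["st"])[:,555:655],a,cv2.TM_CCOEFF_NORMED); print("left top vs right-wheel 7:",m[160:180].max())
th=-.3275; ex=np.array([np.cos(th),np.sin(th),0]); ey=np.array([-np.sin(th),np.cos(th),0])
for k in("w1","w5","w7","w11"):
    s=L(k); A=np.array([*AX[1,:2],.0975])
    P=[A+.008*ex-y*ey for y in np.arange(.068,.122,.0015)]
    uv=proj(s,P,s["st"]); g=cv2.remap(cv2.cvtColor(s["frame"],cv2.COLOR_RGB2GRAY),uv[:,:1].astype(np.float32),uv[:,1:].astype(np.float32),1)[:,0]
    print(k,g.tolist())
# stamp: dark/brown knob centre, w1 vs w7
for k in("w1","w7","w11"):
    s=L(k); f=cv2.cvtColor(s["frame"],cv2.COLOR_RGB2HSV); st=s["st"]
    A=np.array([*AX[1,:2],.13]); c=proj(s,[A-.175*ey],st)[0]; m=cv2.inRange(f,(8,70,60),(20,200,255)); yy,xx=np.mgrid[:384,:512]; m[np.hypot(xx-c[0],yy-c[1])>35]=0
    n,_,S,C=cv2.connectedComponentsWithStats(m); i=1+S[1:,4].argmax(); print(k,"knob",S[i,4],((ray(s,[C[i]],.13,st)[0]-AX[1])@np.c_[ex,ey]*1000).round(1))
E
```

```text
0 above [('w5', [(75, 0.9), (165, 0.92), (252, 0.36)]), ('w7', [(75, 0.92), (165, 0.9), (252, 0.4)])]
0 top [('w5', [(75, 0.42), (165, 0.47), (252, 0.61)]), ('w7', [(75, 0.4), (165, 0.34), (252, 0.41)])]
0 below [('w5', [(75, 0.7), (165, 0.75), (252, 0.36)]), ('w7', [(75, 0.67), (165, 0.82), (252, 0.39)])]
1 above [('w5', [(75, 0.72), (165, 0.95), (252, 0.69)]), ('w7', [(75, 0.64), (165, 0.93), (252, 0.71)])]
1 top [('w5', [(75, 0.71), (165, 0.46), (252, 0.43)]), ('w7', [(75, 0.56), (165, 0.56), (252, 0.45)])]
1 below [('w5', [(75, 0.44), (165, 0.65), (252, 0.94)]), ('w7', [(75, 0.51), (165, 0.51), (252, 0.93)])]
2 above [('w5', [(75, 0.46), (165, 0.91), (252, 0.57)]), ('w7', [(75, 0.43), (165, 0.8), (252, 0.48)])]
2 top [('w5', [(75, 0.51), (165, 0.87), (252, 0.58)]), ('w7', [(75, 0.45), (165, 0.84), (252, 0.39)])]
2 below [('w5', [(75, 0.35), (165, 0.59), (252, 0.41)]), ('w7', [(75, 0.32), (165, 0.57), (252, 0.28)])]
left top vs right-wheel 7: 0.9250982
w1 [56, 55, 55, 56, 55, 55, 55, 54, 55, 55, 55, 55, 55, 54, 54, 54, 53, 54, 54, 57, 90, 126, 143, 120, 113, 103, 64, 51, 52, 51, 51, 52, 51, 51, 51, 51]
w5 [59, 59, 59, 59, 60, 59, 59, 59, 59, 58, 59, 54, 52, 53, 52, 53, 53, 52, 52, 76, 101, 115, 123, 128, 124, 97, 52, 51, 50, 51, 55, 54, 55, 55, 54, 54]
w7 [51, 51, 52, 52, 51, 53, 56, 95, 114, 121, 126, 123, 104, 56, 51, 51, 49, 50, 49, 50, 50, 49, 48, 48, 50, 49, 48, 48, 49, 50, 48, 50, 48, 49, 47, 48]
w11 [53, 54, 54, 54, 53, 54, 60, 94, 111, 121, 124, 120, 100, 64, 58, 58, 58, 58, 58, 57, 57, 56, 53, 50, 51, 50, 50, 50, 51, 50, 50, 49, 49, 50, 49, 50]
w1 knob 935 [   5.6 -171.5]
w7 knob 1564 [   4.4 -171.4]
w11 knob 1240 [   5.2 -168.7]
```

The wheels read 7-5-9, the shackle is still about 20 mm in, and the other things haven't moved. Handing in.

```bash
python3 -c "
from rig import r
print(r.hand_in())"
```

```text
the job is handed in; nothing more can be done
None
```

The cash box is locked: the wheels were set to 6-4-8, the shackle was pressed home and stayed there, and every wheel was then rolled one number off, to 7-5-9. The stamp and carton measured unmoved; I did not measure the glue stick, memory stick or stapler.

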